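Check two edges of a sample frame on a two-pin gauge

TASK

Check the aluminium sample frame on the two-pin edge gauge: slide it up so that one of its long edges (either one) lies flush on the gauge's fence with both pins pushed in, and press it there firmly for a moment, with a push of about 15 N, without ramming it. Then draw it back, turn it a quarter turn, and press its thick end (the short edge farther from the window) against the fence in the same way; leave it there, flush, with both pins still in. Slide the frame on the worktop all the time rather than lifting it, and leave the vial, the beaker and the sample pot where they stand.

Things in the scene. Friction and masses are not known exactly. Their poses are not given: they have to be found in the camera images.
- frame: Flat bare-aluminium frame, 140 x 90 x 30 mm (x, y, z), about 0.4 kg, lying on the worktop. Origin: centre of its underside; x along its length, z up. A rectangular window, 60 (x) x 32 mm (y), goes right through, centred at x = -10 mm: the wall at the thick (+x) end is 50 mm wide, at the other end 30, along the long edges 29. Fingers fit into it from above to hook and turn the frame.
- thick_end (a point): Middle of the frame's thick end face (x = +70 mm, 15 mm above its underside): the short edge farther from the window.
- window (a point): Centre of the frame's window at the level of its top face (x = -10 mm, z = 30 mm in the frame).
- gauge: Edge gauge fixed to the worktop: steel fence bar 120 mm wide (y), 34 mm tall, with a low grey housing and two round dials behind it (57 mm deep in all). Origin: on the worktop under the middle of the contact face; x points into the fence, y along it, z up. Contact face: the plane x = 0, met from -x. Two 8 mm pins stand 6 mm out of it at y = +25 and -25 mm, 15 mm high.
- pin_left (a joint): Travel of the gauge's pin at y = +25 mm: 0 = fully out (6 mm proud of the fence), 0.006 m = flush with the fence. Sprung, about 0.5 N.
- pin_right (a joint): Travel of the gauge's pin at y = -25 mm: 0 = fully out, 0.006 m = flush with the fence. Sprung, about 0.5 N.
- vial_1: Bystander: small capped vial, 27 mm across, 60 mm tall, upright. Origin: centre of its underside.
- beaker_c: Bystander: clear beaker, 65 mm across, 75 mm tall, upright. Origin: centre of its underside.
- sample_pot: Bystander: white pot with a teal lid, 55 mm across, 88 mm tall, upright. Origin: centre of its underside.
Things that resemble listed ones, but are neither listed nor needed, are in the scene too. Leave any purple look-alike of the frame alone. Leave any pink look-alike of the gauge alone.

How it is judged:
By the outcome, as a careful person would: the job done as asked, in the order asked, and still so for the second after the job is handed in, with the robot touching nothing.
It also fails if it takes over 64 s, if anything falls off the work surface, if the arm or the gripper's body presses on something with over 40 N, if the wrist force passes 120 N, or if a joint passes its speed limit or range.

ROBOT

A 6-joint arm with a two-finger parallel gripper is mounted at the origin on the work surface; the furniture and walls round the work are solid. World frame = base frame: x ahead of the robot, y to its left, z up, the work surface at z = 0. Lengths are in m, angles in rad, forces in N, time in s.
With the tool pointing down it reaches from about 0.35 to 0.875 m from the base axis. Payload 4.2 kg.
Tool frame: the origin (TCP) lies at the very end of the fingers, on their centre line; the grasp point (between the pads) lies 19 mm behind it; z points along the fingers, y is the line along which they close (so a half turn about z gives the same grasp; the last joint's range is limited). The gripper opens to 85 mm and grips with 20 to 120 N. Pads are 22 mm wide; open, the fingers measure 114 mm over their backs; the gripper's body (76 mm by 85 mm) begins 54 mm behind the grasp point. The pads swing forward as they close: fully open they stand 13 mm farther back than shut.
Start: joints at [1.504, 0.385, 0.008, 0, -1.194, -0.259], TCP at [0.2, 0.592, 0.231] pointing down, gripper open.
Joint ranges: [-3.14, 3.14], [-1.21, 2.06], [-1.07, 1.41], [-3.16, 2.05], [-2.99, -0.16], [-3.1, 3.1]. Speed limits (rad/s): [2.79, 2.79, 3.14, 3.14, 3.14, 3.14].

INTERFACE

Orientations are given as [roll, pitch, yaw] about the fixed x, y, z axes, in that order (R = Rz(yaw) Ry(pitch) Rx(roll)).
In Python, from cell import * gives the robot as it stands.
- The arm moves only by the tool servo_tool, never from a script. Its argument "rows" is a list that holds one entry, the list of rows, each a list of 6 numbers: the shift along the tool's x, y, z each as a share of 50 mm, from -1 to 1, then the turn, a rotation vector about the tool's x, y, z each as a share of 0.08 rad, from -1 to 1. A call has 1 to 20 rows; each row shifts and turns the commanded pose from where the row before left it, along the tool's axes as they then stand; what a row does not reach is not made up. A row lasts 1/12 s, in which the tool goes at most 41.7 mm and 7.16 degrees, less where a joint would pass 70% of its speed; a pose out of reach is approached as far as the arm can. A call with a number of a shift or a turn outside -1 to 1 is refused whole. A call with a gripper value outside its range is refused whole. "claw" is the finger opening in mm, from 0 to 85.4, set as the call begins (left out, the last holds). The fingers move at their own pace and stop on an object; "squeeze" is the grip in N (left out, the last holds). Time passes only in rows, so rows that do not move let the fingers close. It gives the time, the measured TCP pose, the force, the opening and the grip force at its end, in the units of the state.
- get_obs(): the state, without advancing time (a new reading comes with each control period).
- camera(name): name is "scene" or "top" or "wrist"; returns a dict with "color" (480x640x3 uint8, red, green, blue), "z_map" (480x640 float32, m along the optical axis (not along the pixel's ray), 0 where there is no reading), "vfov" (degrees; the focal length in pixels is half the picture's height over the tangent of half this angle, whatever the lens; pixels are square), "cx", "cy" (the principal point, pixels), "R" (3x3) and "t" (3): a world point X has camera coordinates R X + t. Camera axes: x right, y down, z forward; pixel columns grow to the right and rows downward; lengths in m; the calibration is good to about 2 mm. The wrist camera is an equidistant fisheye: a pixel r from the principal point sees the ray r / f radians off the axis. A picture is of the moment at which its call begins.
- sign_off(): hands the job in; it is judged then, once.
The state is a dict: "t": time; "joints": joint angles; "dq": joint speeds; "effort": joint torques, N m; "ee_pos": TCP position; "tcp_rot": TCP orientation; "wrist_force": force on the tool from outside, world axes, zero at the start; "ft_torque": the same for the moment, N m; "grip_width": finger opening in m; "grip_force": force on a finger pad.
Only numpy, scipy, OpenCV 4.12 (cv2) and the standard library are available. Lean on these libraries where they do the work, as an engineer would, in place of code of your own. Each camera call takes 0.05 s, during which the arm holds its last target. There are 200 camera calls.

## Working session

There is one attempt and no reset: what is moved stays moved. The work goes in short steps, Python scripts to look and compute and a tool call to move; the robot and the scene stay as the last step left them, time stands still between calls to the robot, and variables do not carry over. Pictures are saved under pics/ and viewed, at most 14 in all, crops included, and the job is handed in when it is done.

Besides the shell and the picture viewer there is one more tool, called after "Call:" as name(argument=value, ...) on one line, values as JSON. servo_tool: Moves the arm, as the interface text tells. Shift numbers are shares of 50 mm and turn numbers shares of 0.08 rad, none past 1 either way. Its arguments: {"type":"object","properties":{"rows":{"type":"array"},"claw":{"type":"number"},"squeeze":{"type":"number"}},"required":["rows"]}

```bash
mkdir -p pics; ls; python3 - <<'E'
from cell import *
import cv2,numpy as np
for n in("scene","top"):
    c=camera(n);cv2.imwrite(f"pics/{n}0.png",c["color"][...,::-1]);np.savez(f"{n}0.npz",**c)
    print(n,c["vfov"],c["cx"],c["cy"],(-c["R"].T@c["t"]).round(3),c["R"].round(3).tolist())
o=get_obs();print(o)
E
```

```text
pics
scene 56.53595155734242 312.7859272164739 233.15615748531508 [-0.11  -0.224  0.663] [[0.678, -0.735, 0.018], [-0.443, -0.428, -0.788], [0.586, 0.527, -0.615]]
top 48.22973956429649 306.97492574842664 242.1924658723428 [0.284 0.256 1.146] [[-0.014, -1.0, -0.019], [-0.985, 0.018, -0.173], [0.174, 0.016, -0.985]]
{'t': 0.1, 'joints': array([ 1.50359963e+00,  3.85497838e-01,  6.74153052e-03, -4.39594448e-04,
       -1.19398498e+00, -2.58599649e-01]), 'dq': array([-0.00050466, -0.00040052,  0.00193449,  0.00141789,  0.00164548,
        0.00170756]), 'effort': array([-8.03148178e-04, -3.93323457e+01,  1.88924879e+01,  4.19791594e+00,
       -2.65350121e-03,  7.69161119e-06]), 'ee_pos': array([0.19985499, 0.59162974, 0.23031111]), 'tcp_rot': array([ 3.13960788e+00, -1.02530327e-04, -3.25958394e-01]), 'wrist_force': array([ 0.42314926,  0.10343312, -0.09964083]), 'ft_torque': array([0.00644943, 0.05778911, 0.02564147]), 'grip_force': 0.0, 'grip_width': 0.08534191166215169}
```

View pics/scene0.png

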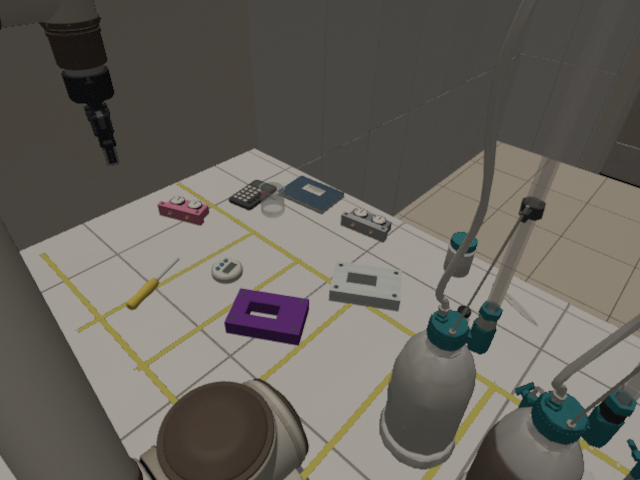

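View pics/top0.png

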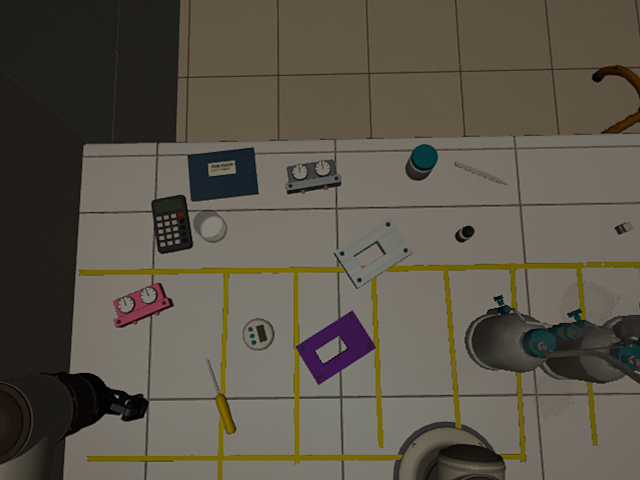

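The scene view shows the silver frame at (366,285), the grey gauge at (366,222), the beaker at (272,200) and the pot at (460,250). In the top view the frame is at (373,253) with its window at (369,255), the gauge is at (313,177) with its fence facing the robot, the vial is at (465,234), the beaker at (210,226) and the pot at (423,162).

```bash
cat > h.py <<'E'
import numpy as np,cv2
def f(c): return 240/np.tan(np.radians(c["vfov"])/2)
def plane(c,uv,z):
    uv=np.atleast_2d(np.float64(uv));d=np.c_[(uv[:,0]-c["cx"])/f(c),(uv[:,1]-c["cy"])/f(c),np.ones(len(uv))]@c["R"]
    o=-c["R"].T@c["t"];return o+d*((z-o[2])/d[:,2])[:,None]
def cloud(c):
    v,u=np.mgrid[:480,:640];z=c["z_map"].astype(float)
    P=np.stack([(u-c["cx"])/f(c)*z,(v-c["cy"])/f(c)*z,z],-1);return (P-c["t"])@c["R"]
def frame(c,box):
    # top face of the frame: height 20-40 mm; rectangle + window -> pose (centre xy, yaw of +x)
    P=cloud(c);x0,y0,x1,y1=box;m=np.zeros((480,640),np.uint8)
    m[y0:y1,x0:x1]=((P[...,2]>.022)&(P[...,2]<.04))[y0:y1,x0:x1]*255
    cs,_=cv2.findContours(m,cv2.RETR_CCOMP,cv2.CHAIN_APPROX_NONE)
    cs=sorted(cs,key=cv2.contourArea)[::-1][:2]
    W=[plane(c,k[:,0],.03)[:,:2] for k in cs]
    R=[cv2.minAreaRect((w*1000).astype(np.float32)) for w in W]
    for r in R: print("rect mm",np.round(r[0],1),np.round(r[1],1),round(r[2],1))
    b=cv2.boxPoints(R[0]);e=max(b[1]-b[0],b[2]-b[1],key=np.linalg.norm);e/=np.linalg.norm(e)
    C=np.array(R[0][0]);w=np.array(R[1][0])
    if e@(C-w)<0:e=-e
    yaw=np.arctan2(e[1],e[0]);print("centre",C.round(1),"win",w.round(1),"C-w in frame",round(e@(C-w),1),"yaw deg",round(np.degrees(yaw),2));return C,w,yaw,m
E
python3 - <<'E'
from h import *
c=dict(np.load("top0.npz"));P=cloud(c)
frame(c,(325,210,425,295))
Z=P[...,2];print("table z",np.median(Z[200:260,270:320]))
# gauge: top of fence 34mm
m=np.zeros((480,640),np.uint8);m[150:205,275:350]=(Z>.01)[150:205,275:350]*255
print((Z[155:200:2,292:340:8]*1000).round(0).astype(int))
for n,b in dict(vial=(450,220,480,248),beaker=(190,208,232,246),pot=(402,140,442,186),purple=(290,305,380,390)).items():
    q=P[b[1]:b[3],b[0]:b[2]].reshape(-1,3);q=q[q[:,2]>.02];t=q[q[:,2]>q[:,2].max()-.015]
    print(n,len(q),((t.min(0)+t.max(0))/2).round(3),(t.max(0)-t.min(0)).round(3))
im=c["color"][140:300,270:430,::-1]
cv2.imwrite("pics/crop0.png",cv2.resize(im,None,fx=3.7,fy=3.7,interpolation=cv2.INTER_CUBIC)*1)
E
```

```text
rect mm [457.  135.9] [ 90.4 141. ] 31.5
rect mm [451.5 144.4] [34.7 62.4] 31.6
centre [457.  135.9] win [451.5 144.4] C-w in frame 10.1 yaw deg -58.48
table z 0.00027757212386805635
[[   1    1    3    0    3    1]
 [   1   -1   -1    2    4    2]
 [  -1    5   -1   -4    0    0]
 [   0    5    1    2   29   24]
 [   0    0   30   31   34   29]
 [   3   37   24   35   35   28]
 [  24   32   29   36   35   25]
 [  33   39   25   34   31   28]
 [  34   35   26   31   35   22]
 [  32   33   23   32   36   28]
 [  35   30   24   24   37   25]
 [  29   36   28   27   36   33]
 [  27   35   35   34   33   34]
 [  26   35   33   33   33   33]
 [  31   38   38   37   36   32]
 [  38   33   32   36   31   18]
 [  32   35   35   21   20    6]
 [  34   27   18    7   18   -1]
 [  23   20   -1 1146    1   -4]
 [   3    0    1    1   -2    0]
 [  -2    4    0    1    1   -4]
 [   3    2    1   -2    1    2]
 [   0    0    1   -1    3    2]]
vial 197 [0.284 0.256 1.146] [0. 0. 0.]
beaker 729 [0.284 0.256 1.146] [0. 0. 0.]
pot 801 [0.284 0.256 1.146] [0. 0. 0.]
purple 2649 [0.284 0.256 1.146] [0. 0. 0.]
```

View pics/crop0.png

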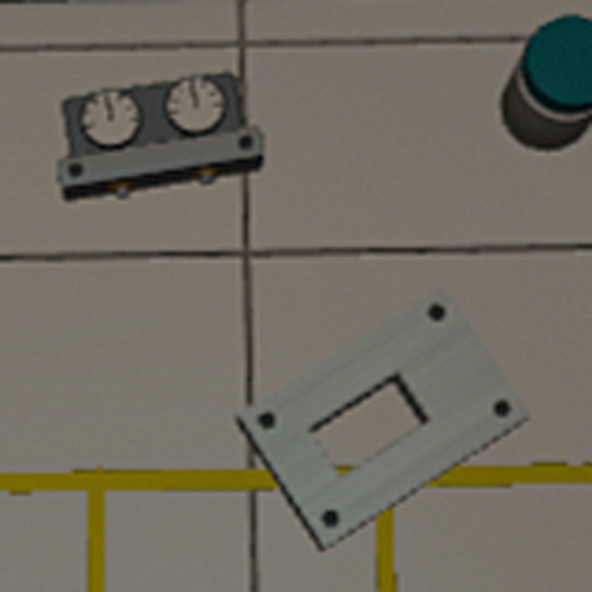

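```bash
python3 - <<'E'
from h import *
c=dict(np.load("top0.npz"));P=cloud(c);ok=c["z_map"]>0;Z=P[...,2]
for n,b,h in(("vial",(450,220,480,248),.06),("beaker",(190,208,232,246),.075),("pot",(402,140,442,186),.088),("purple",(290,305,380,390),.03)):
    q=P[b[1]:b[3],b[0]:b[2]][ok[b[1]:b[3],b[0]:b[2]]];t=q[q[:,2]>h-.01]
    if len(t): print(n,len(t),np.median(t,0).round(3),(np.percentile(t,98,0)-np.percentile(t,2,0)).round(3))
g=cv2.cvtColor(c["color"],cv2.COLOR_RGB2GRAY).astype(float)
g=cv2.GaussianBlur(g,(3,3),0)
pts=[]
for u in range(290,339):
    v0=190.8-(u-287)*.15; vs=np.arange(int(v0)-4,int(v0)+4)
    d=g[vs,u]-g[vs+1,u];i=d.argmax()
    if 0<i<len(d)-1:
        a,b_,e=d[i-1:i+2];pts.append((u,vs[i]+.5+.5*(a-e)/(a-2*b_+e)))
W=plane(c,pts,.034)[:,:2]*1000
l=cv2.fitLine(W.astype(np.float32),cv2.DIST_HUBER,0,.01,.01).ravel();d=l[:2]*(1 if l[1]>0 else -1);n=np.array([d[1],-d[0]])
print("fence yaw",np.degrees(np.arctan2(n[1],n[0])).round(2),"resid",np.abs((W-l[2:])@n).mean(),"pt",l[2:])
# ends of the fence: gradient along the strip of top face (6 mm behind edge)
for sh in (3,5):
  s=np.arange(-80,80,.5);Q=l[2:]+n*sh+s[:,None]*d
  X=np.c_[Q/1000,np.full(len(Q),.034)]@c["R"].T+c["t"];uv=X[:,:2]/X[:,2:]*f(c)+[c["cx"],c["cy"]]
  val=cv2.remap(c["color"].astype(np.float32),uv[:,0].astype(np.float32),uv[:,1].astype(np.float32),1)[:,0].mean(1)
  gr=np.abs(np.gradient(cv2.GaussianBlur(val[:,None],(1,5),0)[:,0]));lo=s<0
  a=s[lo][gr[lo].argmax()];b=s[~lo][gr[~lo].argmax()];print("ends",a,b,b-a,"origin",l[2:]+d*(a+b)/2)
for p in((303,191.4),(326,187.6)):
    w=plane(c,p,.015)[0,:2]*1000;print("pin",w.round(1),"along",(w-l[2:])@d,"normal",(w-l[2:])@n)
E
```

```text
vial 115 [ 0.492 -0.057  0.059] [0.022 0.022 0.011]
beaker 213 [0.524 0.488 0.073] [0.061 0.062 0.013]
pot 532 [0.644 0.031 0.088] [0.048 0.048 0.012]
purple 2612 [0.264 0.216 0.03 ] [0.121 0.139 0.008]
fence yaw 8.37 resid 0.22939614117722665 pt [603.1     254.80222]
ends -57.5 64.0 121.5 origin [602.62688322 258.01759791]
ends -58.0 65.5 123.5 origin [602.55409978 258.51227212]
pin [595.7 281.2] along 27.161287264458057 normal -3.5264603998125432
pin [603.2 230.9] along -23.659577213680112 normal -3.355250530639677
```

Call:
servo_tool(rows=[[[0.58,0.525,0,0,0,0],[0.58,0.525,0,0,0,0],[0.58,0.525,0,0,0,0],[0.58,0.525,0,0,0,0],[0.58,0.525,0,0,0,0],[0.58,0.525,0,0,0,0],[0.58,0.525,0,0,0,0],[0.58,0.525,0,0,0,0],[0.58,0.525,0,0,0,0],[0.58,0.525,0,0,0,0],[0.58,0.525,0,0,0,0],[0.58,0.525,0,0,0,0],[0,0,0,0,0,1],[0,0,0,0,0,1],[0,0,0,0,0,1],[0,0,0,0,0,1],[0,0,0,0,0,1],[0,0,0,0,0,1],[0,0,0,0,0,1],[0,0,0,0,0,1]]], claw=52, squeeze=40)

```text
t: 1.77
ee_pos: [0.4286, 0.1821, 0.2309]
tcp_rot: [3.141, 0.0, -0.97]
wrist_force: [-0.3, -0.1, 0.3]
grip_width: 0.0522
grip_force: 0.0
```

Call:
servo_tool(rows=[[[0,0,0,0,0,1],[0,0,0,0,0,1],[0,0,0,0,0,1],[0,0,0,0,0,1],[0,0,0,0,0,1],[0,0,0,0,0,1],[0,0,0,0,0,1],[0,0,0,0,0,1],[0,0,0,0,0,1],[0,0,0,0,0,1],[0,0,0,0,0,1],[0,0,0,0,0,1],[0,0,0,0,0,1],[0,0,0,0,0,1],[0,0,0,0,0,1],[0,0,0,0,0,1],[0,0,0,0,0,1],[0,0,0,0,0,1],[0,0,0,0,0,1],[0,0,0,0,0,1]]])

```text
t: 3.43
ee_pos: [0.4286, 0.1821, 0.2309]
tcp_rot: [3.142, -0.001, -2.57]
wrist_force: [0.1, -1.0, -0.3]
grip_width: 0.0519
grip_force: 0.0
```

Call:
servo_tool(rows=[[[0,0,0.34,0,0,0.27],[0,0,0.34,0,0,0],[0,0,0.34,0,0,0],[0,0,0.34,0,0,0],[0,0,0.34,0,0,0],[0,0,0.34,0,0,0],[0,0,0.34,0,0,0],[0,0,0.34,0,0,0],[0,0,0.34,0,0,0],[0,0,0.34,0,0,0],[0,0,0,0,0,0]]])

```text
t: 4.35
ee_pos: [0.4268, 0.1806, 0.0583]
tcp_rot: [-3.141, -0.007, -2.588]
wrist_force: [-0.8, -0.4, 0.3]
grip_width: 0.0518
grip_force: 0.0
```

```bash
python3 - <<'E'
from cell import *
import cv2
cv2.imwrite("pics/w1.png",camera("wrist")["color"][...,::-1]);cv2.imwrite("pics/s1.png",camera("scene")["color"][200:360,260:480,::-1].repeat(3,0).repeat(3,1))
E
```

```text
(no output)
```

View pics/w1.png

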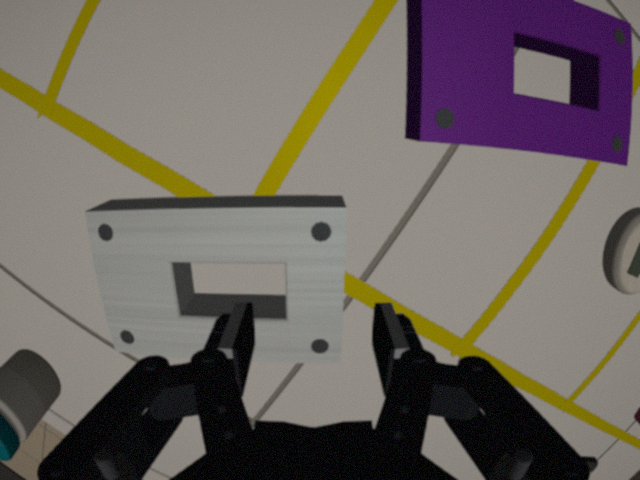

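The wrist view shows the thin-end wall (columns 287–345) centred between the fingers (columns 240 and 390). The window is at (235,290), under the left finger.

Call:
servo_tool(rows=[[[-0.04,0.02,0.1,0,0,0],[0,0,0.1,0,0,0],[0,0,0.1,0,0,0],[0,0,0.1,0,0,0],[0,0,0.1,0,0,0],[0,0,0,0,0,0],[0,0,0,0,0,0]]])

```text
t: 5.03
ee_pos: [0.4299, 0.184, 0.036]
tcp_rot: [-3.141, -0.001, -2.587]
wrist_force: [-0.1, 0.5, 0.2]
grip_width: 0.0523
grip_force: 0.0
```

Call:
servo_tool(rows=[[[0.04,0,0.1,0,0,0],[0,0,0.1,0,0,0],[0,0,0.1,0,0,0],[0,0,0.1,0,0,0],[0,0,0.1,0,0,0],[0,0,0.06,0,0,0],[0,0,0,0,0,0],[0,0,0,0,0,0]]])

```text
t: 5.7
ee_pos: [0.4283, 0.1831, 0.008]
tcp_rot: [-3.141, -0.001, -2.587]
wrist_force: [-0.3, -0.1, 1.0]
grip_width: 0.0518
grip_force: 0.0
```

Call:
servo_tool(rows=[[[0,0,0,0,0,0],[0,0,0,0,0,0],[0,0,0,0,0,0],[0,0,0,0,0,0],[0,0,0,0,0,0],[0,0,0,0,0,0],[0,0,0,0,0,0],[0,0,0,0,0,0],[0,0,0,0,0,0],[0,0,0,0,0,0]]], claw=20, squeeze=40)

```text
t: 6.53
ee_pos: [0.4287, 0.1834, 0.0087]
tcp_rot: [3.142, 0.001, -2.587]
wrist_force: [-0.2, -0.7, 5.3]
grip_width: 0.0295
grip_force: 41.7
```

Call:
servo_tool(rows=[[[0,0,0,0,0,0.51],[0,0,0,0,0,0.51],[0,0,0,0,0,0.51],[0,0,0,0,0,0.51],[0,0,0,0,0,0.51],[0,0,0,0,0,0.51],[0,0,0,0,0,0.51],[0,0,0,0,0,0.51],[0,0,0,0,0,0.51],[0,0,0,0,0,0.51],[0,0,0,0,0,0]]])

```text
t: 7.45
ee_pos: [0.4294, 0.184, 0.0087]
tcp_rot: [3.14, 0.002, -2.996]
wrist_force: [1.8, 0.5, 4.3]
grip_width: 0.0293
grip_force: 41.6
```

Call:
servo_tool(rows=[[[-0.169,0.107,0,0,0,0],[-0.169,0.107,0,0,0,0],[-0.169,0.107,0,0,0,0],[-0.169,0.107,0,0,0,0],[-0.169,0.107,0,0,0,0],[-0.169,0.107,0,0,0,0],[-0.169,0.107,0,0,0,0],[-0.169,0.107,0,0,0,0],[-0.169,0.107,0,0,0,0],[-0.169,0.107,0,0,0,0],[-0.169,0.107,0,0,0,0],[-0.169,0.107,0,0,0,0],[-0.169,0.107,0,0,0,0],[-0.169,0.107,0,0,0,0],[0,0,0,0,0,0],[0,0,0,0,0,0]]])

```text
t: 8.78
ee_pos: [0.5341, 0.2734, 0.0086]
tcp_rot: [-3.139, -0.002, -2.995]
wrist_force: [0.4, -1.0, 6.6]
grip_width: 0.0291
grip_force: 42.1
```

```bash
python3 - <<'E'
from cell import *
import cv2,numpy as np
o=get_obs();print(o["ee_pos"],o["tcp_rot"],o["wrist_force"],o["ft_torque"])
c=camera("top");np.savez("top2.npz",**c);cv2.imwrite("pics/t2.png",c["color"][140:300,230:430,::-1].repeat(3,0).repeat(3,1))
s=camera("scene");np.savez("scene2.npz",**s);cv2.imwrite("pics/s2.png",s["color"][150:320,260:480,::-1].repeat(3,0).repeat(3,1))
a=cv2.imread("pics/t2.png");b=cv2.imread("pics/s2.png");b=cv2.resize(b,None,fx=.45,fy=.45);a=cv2.resize(a,None,fx=.8,fy=.8)
v=np.zeros((a.shape[0],a.shape[1]+b.shape[1],3),np.uint8);v[:,:a.shape[1]]=a;v[:b.shape[0],a.shape[1]:]=b;print(v.shape)
cv2.imwrite("pics/m2.png",v)
E
```

```text
[0.53405209 0.2733673  0.00856549] [-3.13946357e+00 -2.39275147e-03 -2.99523202e+00] [ 0.35483944 -0.96660103  6.62060935] [-1.06914044  0.11740062 -0.16706424]
(384, 777, 3)
```

View pics/m2.png

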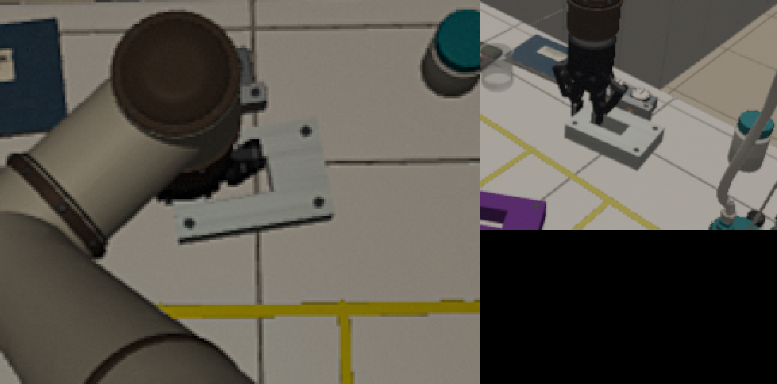

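The top crop shows the frame held, with its near long edge running from (180,238) to (332,213) and about parallel to the fence. The fence end is visible at (252,95).

```bash
cat >> h.py <<'E'
def edge(c,p,q,z,sgn,band=4):
    # subpixel intensity edge near the pixel line p-q, brighter above if sgn>0; world line at height z
    g=cv2.GaussianBlur(cv2.cvtColor(c["color"],cv2.COLOR_RGB2GRAY).astype(float),(3,3),0);pts=[]
    for u in range(int(p[0])+3,int(q[0])-2):
        v0=p[1]+(q[1]-p[1])*(u-p[0])/(q[0]-p[0]);vs=np.arange(round(v0)-band,round(v0)+band)
        d=sgn*(g[vs,u]-g[vs+1,u]);i=d.argmax()
        if 0<i<len(d)-1: a,b,e=d[i-1:i+2];pts.append((u,vs[i]+.5+.5*(a-e)/(a-2*b+e)))
    W=plane(c,pts,z)[:,:2]*1000;l=cv2.fitLine(W.astype(np.float32),cv2.DIST_HUBER,0,.01,.01).ravel()
    d=l[:2]*(1 if l[1]>0 else -1);n=np.array([d[1],-d[0]])
    print("normal yaw",np.degrees(np.arctan2(n[1],n[0])).round(2),"offset from fence",((l[2:]-[602.7,257.3])@[.9893,.1461]).round(1),"resid",np.abs((W-l[2:])@n).mean().round(2),len(pts));return l
E
python3 - <<'E'
from h import *
c=dict(np.load("top2.npz"))
edge(c,(230+182/2.4,140+238/2.4),(230+330/2.4,140+214/2.4),.03,1)
edge(c,(287,190.8),(341,182.7),.034,1) if 0 else None
c=dict(np.load("top0.npz"));edge(c,(287,190.8),(341,182.7),.034,1)
E
```

```text
normal yaw 8.24 offset from fence -110.6 resid 0.14 57
normal yaw 8.37 offset from fence 0.0 resid 0.23 49
```

Call:
servo_tool(rows=[[[-0.04,0,0,0,0,0],[-0.04,0,0,0,0,0],[-0.04,0,0,0,0,0],[-0.04,0,0,0,0,0],[-0.04,0,0,0,0,0],[-0.04,0,0,0,0,0],[-0.04,0,0,0,0,0],[-0.04,0,0,0,0,0],[-0.04,0,0,0,0,0],[0,0,0,0,0,0],[0,0,0,0,0,0]]])

```text
t: 9.8
ee_pos: [0.5496, 0.2755, 0.0086]
tcp_rot: [-3.139, -0.006, -2.997]
wrist_force: [-6.5, -0.2, 10.1]
grip_width: 0.029
grip_force: 42.7
```

Call:
servo_tool(rows=[[[-0.01,0,0,0,0,0],[-0.01,0,0,0,0,0],[0,0,0,0,0,0]]])

```text
t: 10.05
ee_pos: [0.5499, 0.2755, 0.0086]
tcp_rot: [-3.138, -0.008, -2.997]
wrist_force: [-7.9, -0.4, 11.6]
grip_width: 0.0292
grip_force: 42.9
```

```bash
python3 - <<'E'
from cell import *
from h import *
o=get_obs();print(o["ee_pos"],o["wrist_force"],o["ft_torque"])
s=camera("scene");np.savez("scene3.npz",**s);b=cv2.resize(s["color"][200:270,320:420,::-1],None,fx=5,fy=5,interpolation=cv2.INTER_CUBIC)
w=camera("wrist")["color"][240:,:,::-1];b=np.clip(b*1.6,0,255).astype(np.uint8)
v=np.zeros((350+240,640,3),np.uint8);v[:350,:500]=b;v[350:]=w;cv2.imwrite("pics/m3.png",v)
c=camera("top");np.savez("top3.npz",**c)
edge(c,(230+182/2.4,140+238/2.4-11),(230+330/2.4,140+214/2.4-11),.03,1,6)
E
```

```text
[0.54986131 0.27549715 0.00857084] [-7.86644339 -0.38731324 11.58346343] [-0.55098449  2.33376798 -0.41372816]
normal yaw 8.05 offset from fence -94.9 resid 0.13 57
```

View pics/m3.png

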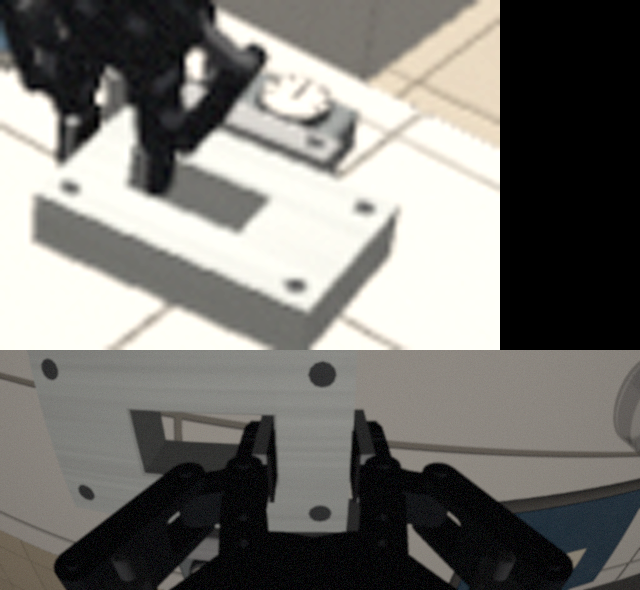

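The scene crop still shows the fence's dark front between the frame and the gauge at (320,160), about 5 mm. So the 8 N is mostly friction, because the tool is bearing down with 11 N. I'll ease the tool upward.

Call:
servo_tool(rows=[[[0,0,-0.01,0,0,0],[0,0,0,0,0,0],[0,0,0,0,0,0]]])

```text
t: 10.45
ee_pos: [0.55, 0.2755, 0.0086]
tcp_rot: [-3.139, -0.007, -2.997]
wrist_force: [-7.0, -0.0, 8.5]
grip_width: 0.0294
grip_force: 42.5
```

Call:
servo_tool(rows=[[[0,0,-0.01,0,0,0],[0,0,-0.01,0,0,0],[-0.01,0,0,0,0,0],[-0.01,0,0,0,0,0],[0,0,0,0,0,0]]])

```text
t: 10.87
ee_pos: [0.5534, 0.2765, 0.0089]
tcp_rot: [-3.14, -0.003, -2.996]
wrist_force: [-2.6, -0.5, -0.3]
grip_width: 0.0289
grip_force: 41.3
```

Call:
servo_tool(rows=[[[-0.01,0,0,0,0,0],[-0.01,0,0,0,0,0],[-0.01,0,0,0,0,0],[-0.01,0,0,0,0,0],[0,0,0,0,0,0],[0,0,0,0,0,0]]])

```text
t: 11.37
ee_pos: [0.5542, 0.2768, 0.009]
tcp_rot: [-3.14, -0.005, -2.996]
wrist_force: [-7.7, -1.3, 0.9]
grip_width: 0.0287
grip_force: 41.5
```

```bash
python3 - <<'E'
from cell import *
o=get_obs();print(o["ee_pos"],o["tcp_rot"],o["wrist_force"],o["ft_torque"])
E
```

```text
[0.55415932 0.27680564 0.00900507] [-3.13998994 -0.00470527 -2.99576976] [-7.68807174 -1.26539953  0.851037  ] [-0.48776646  2.13012332 -0.09776418]
```

Call:
servo_tool(rows=[[[-0.01,0,0,0,0,0],[-0.01,0,0,0,0,0],[-0.01,0,0,0,0,0],[-0.01,0,0,0,0,0],[0,0,0,0,0,0],[0,0,0,0,0,0],[0,0,0,0,0,0]]])

```text
t: 11.95
ee_pos: [0.5542, 0.2767, 0.009]
tcp_rot: [-3.139, -0.008, -2.995]
wrist_force: [-12.8, -0.4, 4.1]
grip_width: 0.0292
grip_force: 41.9
```

```bash
python3 - <<'E'
from cell import *
from h import *
o=get_obs();print(o["ee_pos"],o["tcp_rot"],o["wrist_force"],o["ft_torque"])
c=camera("top");np.savez("top4.npz",**c)
edge(c,(230+182/2.4,140+238/2.4-14),(230+330/2.4,140+214/2.4-14),.03,1,6)
s=camera("scene");b=cv2.resize(s["color"][200:270,320:420,::-1],None,fx=5,fy=5,interpolation=cv2.INTER_CUBIC)
cv2.imwrite("pics/m4.png",np.clip(b*1.4,0,255).astype(np.uint8))
E
```

```text
[0.5541732  0.27670106 0.00898598] [-3.13894889 -0.00835943 -2.99546594] [-12.82547672  -0.4202127    4.09905992] [-0.08548152  3.60002745 -0.03904617]
normal yaw 8.27 offset from fence -90.2 resid 0.13 57
```

View pics/m4.png

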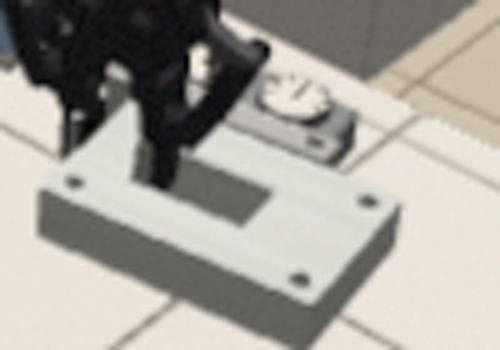

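The frame is seated: its near edge is 90.2 mm from the fence plane, its yaw matches to 0.1°, and no gap shows on the right. I'll raise the push to about 15 N and hold it.

Call:
servo_tool(rows=[[[0,0,-0.01,0,0,0],[-0.01,0,0,0,0,0],[-0.01,0,0,0,0,0],[-0.01,0,0,0,0,0],[0,0,0,0,0,0],[0,0,0,0,0,0],[0,0,0,0,0,0],[0,0,0,0,0,0]]])

```text
t: 12.72
ee_pos: [0.5542, 0.2766, 0.009]
tcp_rot: [-3.138, -0.011, -2.996]
wrist_force: [-16.6, 0.1, 4.2]
grip_width: 0.0293
grip_force: 42.0
```

Call:
servo_tool(rows=[[[-0.01,0,-0.01,0,0,0],[0,0,0,0,0,0],[0,0,0,0,0,0],[0,0,0,0,0,0],[0,0,0,0,0,0],[0,0,0,0,0,0],[0,0,0,0,0,0],[0,0,0,0,0,0],[0,0,0,0,0,0],[0,0,0,0,0,0]]])

```text
t: 13.55
ee_pos: [0.5542, 0.2766, 0.009]
tcp_rot: [-3.138, -0.012, -2.996]
wrist_force: [-18.6, 0.2, 4.1]
grip_width: 0.0291
grip_force: 41.8
```

Call:
servo_tool(rows=[[[0.02,0,0.007,0,0,0],[0.02,0,0.007,0,0,0],[0.02,0,0.008,0,0,0],[0.03,0,0.008,0,0,0],[0.05,0,0,0,0,0],[0.05,0,0,0,0,0],[0.05,0,0,0,0,0]]])

```text
t: 14.13
ee_pos: [0.5498, 0.2777, 0.0098]
tcp_rot: [3.14, 0.004, -2.994]
wrist_force: [0.9, -0.5, -1.7]
grip_width: 0.029
grip_force: 41.1
```

Call:
servo_tool(rows=[[[0.1,0,0.016,0,0,0],[0.154,-0.037,0,0,0,0],[0.154,-0.037,0,0,0,0],[0.154,-0.037,0,0,0,0],[0.154,-0.037,0,0,0,0],[0.154,-0.037,0,0,0,0],[0.154,-0.037,0,0,0,0],[0.154,-0.037,0,0,0,0],[0.154,-0.037,0,0,0,0],[0.154,-0.037,0,0,0,0],[0.154,-0.037,0,0,0,0],[0.154,-0.037,0,0,0,0],[0.154,-0.037,0,0,0,0],[0.154,-0.037,0,0,0,0],[0.154,-0.037,0,0,0,0],[0,0,0,0,0,0],[0,0,0,0,0,0]]])

```text
t: 15.55
ee_pos: [0.4384, 0.2334, 0.0086]
tcp_rot: [-3.14, -0.003, -2.997]
wrist_force: [-2.1, 1.7, 9.9]
grip_width: 0.0292
grip_force: 42.5
```

Call:
servo_tool(rows=[[[0,0,-0.016,0,0,-0.3],[0,0,0,0,0,-0.65],[0,0,0,0,0,-0.65],[0,0,0,0,0,-0.65],[0,0,0,0,0,-0.65],[0,0,0,0,0,-0.65],[0,0,0,0,0,-0.65],[0,0,0,0,0,-0.65],[0,0,0,0,0,-0.65],[0,0,0,0,0,-0.65],[0,0,0,0,0,-0.65],[0,0,0,0,0,-0.65],[0,0,0,0,0,-0.65],[0,0,0,0,0,-0.65],[0,0,0,0,0,-0.65],[0,0,0,0,0,-0.65],[0,0,0,0,0,-0.65],[0,0,0,0,0,-0.65],[0,0,0,0,0,-0.65],[0,0,0,0,0,-0.65]]])

```text
t: 17.22
ee_pos: [0.437, 0.2304, 0.0085]
tcp_rot: [3.137, -0.008, -1.987]
wrist_force: [-1.9, -5.3, 9.2]
grip_width: 0.0289
grip_force: 42.8
```

Call:
servo_tool(rows=[[[0,0,0,0,0,-0.65],[0,0,0,0,0,-0.65],[0,0,0,0,0,-0.65],[0,0,0,0,0,-0.65],[0,0,0,0,0,-0.65],[0,0,0,0,0,-0.65],[0,0,0,0,0,-0.65],[0,0,0,0,0,-0.65],[0,0,0,0,0,-0.65],[0,0,0,0,0,-0.65],[0,0,0,0,0,-0.5],[0,0,0,0,0,0],[0,0,0,0,0,0]]])

```text
t: 18.3
ee_pos: [0.4381, 0.2316, 0.0086]
tcp_rot: [3.137, -0.003, -1.428]
wrist_force: [-0.3, -3.6, 5.4]
grip_width: 0.0293
grip_force: 42.2
```

```bash
python3 - <<'E'
from cell import *
from h import *
o=get_obs();print(o["ee_pos"],o["tcp_rot"],o["wrist_force"],o["ft_torque"])
c=camera("top");np.savez("top5.npz",**c);s=camera("scene");np.savez("scene5.npz",**s)
a=cv2.resize(c["color"][140:300,230:430,::-1],None,fx=2.4,fy=2.4,interpolation=2)
b=cv2.resize(s["color"][190:310,300:460,::-1],None,fx=2,fy=2)
v=np.zeros((384,800,3),np.uint8);v[:,:480]=a;v[:240,480:]=b;cv2.imwrite("pics/m5.png",v)
E
```

```text
[0.43809068 0.23157548 0.00855146] [ 3.13650777e+00 -2.64317966e-03 -1.42818306e+00] [-0.26838173 -3.64960865  5.39267332] [-1.11839781 -0.66467522 -0.28675519]
```

View pics/m5.png

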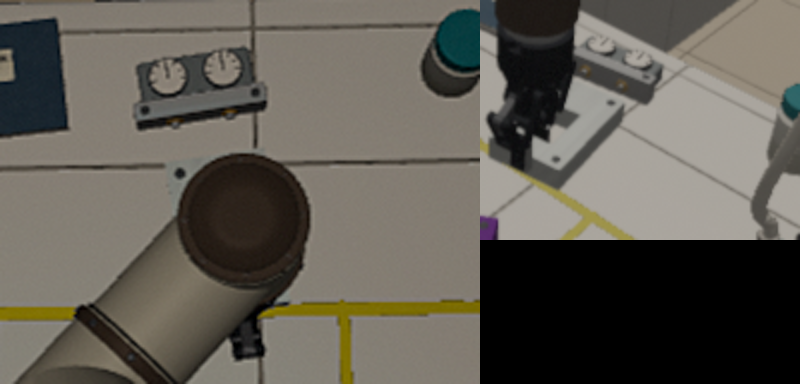

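The top view shows the frame turned with its thick end facing the fence, left corner at (178,175) and about 40 mm clear. Both dials are at zero and nothing else has moved.

Call:
servo_tool(rows=[[[0,0,-0.01,0,0,-0.04],[0,-0.075,0,0,0,0],[0,-0.075,0,0,0,0],[0,-0.075,0,0,0,0],[0,-0.075,0,0,0,0],[0,-0.075,0,0,0,0],[0,-0.075,0,0,0,0],[0,-0.075,0,0,0,0],[0,-0.075,0,0,0,0],[0,-0.075,0,0,0,0],[0,0,0,0,0,0],[0,0,0,0,0,0]]])

```text
t: 19.4
ee_pos: [0.4738, 0.2393, 0.0095]
tcp_rot: [3.141, -0.0, -1.421]
wrist_force: [-0.5, 0.1, -4.1]
grip_width: 0.0295
grip_force: 40.9
```

```bash
python3 - <<'E'
from cell import *
from h import *
o=get_obs();print(o["ee_pos"],o["tcp_rot"],o["wrist_force"],o["ft_torque"])
c=camera("top");np.savez("top6.npz",**c);s=camera("scene");np.savez("scene6.npz",**s)
a=cv2.resize(c["color"][145:225,270:360,::-1],None,fx=4.6,fy=4.6,interpolation=2)
b=cv2.resize(s["color"][190:280,320:420,::-1],None,fx=3.8,fy=3.8,interpolation=2)
v=np.zeros((368,800,3),np.uint8);v[:368,:414]=a;v[:342,414:794]=b;cv2.imwrite("pics/m6.png",np.clip(v*1.4,0,255).astype(np.uint8))
E
```

```text
[0.47379763 0.23934994 0.00947952] [ 3.14091995e+00 -2.79470640e-04 -1.42055642e+00] [-0.47557722  0.05236455 -4.14641074] [0.00233251 0.38469801 0.01152043]
```

View pics/m6.png

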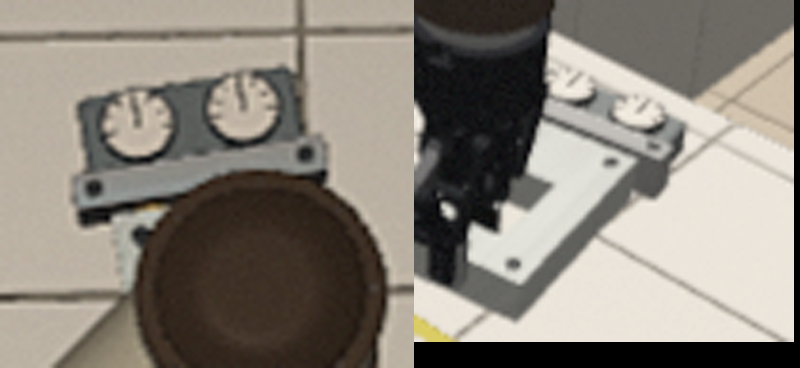

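Fz of −4 N means the tool is carrying the frame's weight. I'll lower it right away.

Call:
servo_tool(rows=[[[0,0,0.02,0,0,0],[0,0,0,0,0,0],[0,0,0,0,0,0]]])

```text
t: 19.75
ee_pos: [0.4737, 0.2394, 0.009]
tcp_rot: [3.141, -0.0, -1.42]
wrist_force: [-1.4, -0.6, -1.2]
grip_width: 0.0293
grip_force: 41.1
```

Call:
servo_tool(rows=[[[0,0,0.01,0,0,0.03],[0,-0.01,0,0,0,0],[0,-0.01,0,0,0,0],[0,-0.01,0,0,0,0],[0,-0.01,0,0,0,0],[0,-0.01,0,0,0,0],[0,-0.01,0,0,0,0],[0,-0.01,0,0,0,0],[0,-0.01,0,0,0,0],[0,0,0,0,0,0],[0,0,0,0,0,0]]])

```text
t: 20.67
ee_pos: [0.4777, 0.24, 0.0086]
tcp_rot: [3.141, -0.0, -1.422]
wrist_force: [-5.9, 0.7, 3.5]
grip_width: 0.029
grip_force: 41.8
```

Call:
servo_tool(rows=[[[0,-0.01,0,0,0,0],[0,-0.01,0,0,0,0],[0,-0.01,0,0,0,0],[0,-0.01,0,0,0,0],[0,0,0,0,0,0],[0,0,0,0,0,0]]])

```text
t: 21.17
ee_pos: [0.478, 0.24, 0.0086]
tcp_rot: [3.138, -0.001, -1.423]
wrist_force: [-11.4, 1.9, 8.3]
grip_width: 0.0293
grip_force: 42.3
```

```bash
python3 - <<'E'
from cell import *
from h import *
o=get_obs();print(o["ee_pos"],o["tcp_rot"],o["wrist_force"],o["ft_torque"])
E
```

```text
[0.47801147 0.2399884  0.00855887] [ 3.13849512e+00 -9.27040555e-04 -1.42265439e+00] [-11.44968152   1.86293698   8.3456358 ] [0.33381112 2.57248739 0.0538044 ]
```

Call:
servo_tool(rows=[[[0,0,-0.01,0,0,0],[0,0,0,0,0,0],[0,-0.01,-0.005,0,0,0],[0,0,0,0,0,0],[0,0,0,0,0,0]]])

```text
t: 21.58
ee_pos: [0.478, 0.2398, 0.0086]
tcp_rot: [3.137, -0.001, -1.423]
wrist_force: [-11.1, 1.6, 4.9]
grip_width: 0.0293
grip_force: 41.9
```

Call:
servo_tool(rows=[[[0,-0.01,-0.005,0,0,0],[0,-0.01,0,0,0,0],[0,-0.01,-0.005,0,0,0],[0,-0.01,0,0,0,0],[0,0,0,0,0,0],[0,0,0,0,0,0],[0,0,0,0,0,0]]])

```text
t: 22.17
ee_pos: [0.478, 0.2396, 0.0086]
tcp_rot: [3.134, -0.002, -1.423]
wrist_force: [-16.8, 4.8, 6.0]
grip_width: 0.0294
grip_force: 42.2
```

```bash
python3 - <<'E'
from cell import *
from h import *
o=get_obs();print(o["ee_pos"],o["tcp_rot"],o["wrist_force"],o["ft_torque"])
c=camera("top");np.savez("top7.npz",**c);s=camera("scene");np.savez("scene7.npz",**s)
a=cv2.resize(c["color"][145:225,270:360,::-1],None,fx=4.6,fy=4.6,interpolation=2)
b=cv2.resize(s["color"][190:280,320:420,::-1],None,fx=3.8,fy=3.8,interpolation=2)
v=np.zeros((368,800,3),np.uint8);v[:368,:414]=a;v[:342,414:794]=b;cv2.imwrite("pics/m7.png",np.clip(v*1.4,0,255).astype(np.uint8))
E
```

```text
[0.47802007 0.23959862 0.00861011] [ 3.13376053e+00 -2.37203968e-03 -1.42308326e+00] [-16.81874943   4.75229556   5.98687788] [1.18855776 3.95920039 0.13878609]
```

View pics/m7.png

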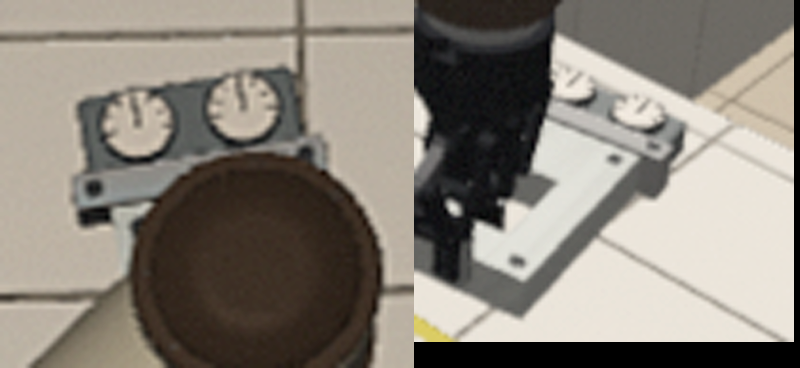

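Call:
servo_tool(rows=[[[-0.01,-0.01,-0.005,0,0,0],[-0.01,0,0,0,0,0],[0,0,0,0,0,0],[0,0,0,0,0,0],[0,0,0,0,0,0],[0,0,0,0,0,0],[0,0,0,0,0,0],[0,0,0,0,0,0],[0,0,0,0,0,0],[0,0,0,0,0,0]]])

```text
t: 23.1
ee_pos: [0.478, 0.2398, 0.0087]
tcp_rot: [3.133, -0.003, -1.424]
wrist_force: [-15.5, 2.1, 4.9]
grip_width: 0.0293
grip_force: 42.2
```

Call:
servo_tool(rows=[[[-0.01,0.01,0,0,0,0],[0,0.01,0.005,0,0,0],[0,0.01,0,0,0,0],[0,0.01,0.005,0,0,0],[0,0,0,0,0,0],[0,0,0,0,0,0]]])

```text
t: 23.6
ee_pos: [0.478, 0.24, 0.0086]
tcp_rot: [3.136, -0.003, -1.424]
wrist_force: [-9.3, -1.2, 4.2]
grip_width: 0.0292
grip_force: 41.9
```

Call:
servo_tool(rows=[[[0,0.01,0.005,0,0,0],[0,0.01,0,0,0,0],[0,0.01,0.005,0,0,0],[0,0,0,0,0,0],[0,0,0,0,0,0]]])

```text
t: 24.02
ee_pos: [0.4779, 0.2401, 0.0085]
tcp_rot: [3.138, -0.002, -1.423]
wrist_force: [-3.7, -3.0, 3.7]
grip_width: 0.0294
grip_force: 41.9
```

Call:
servo_tool(rows=[[[0,0,0,0,0,0],[0,0,0,0,0,0],[0,0,0,0,0,0],[0,0,0,0,0,0],[0,0,0,0,0,0],[0,0,0,0,0,0],[0,0,0,0,0,0]]], claw=50)

```text
t: 24.6
ee_pos: [0.4793, 0.242, 0.0089]
tcp_rot: [-3.141, 0.0, -1.422]
wrist_force: [0.9, -0.5, -0.1]
grip_width: 0.0501
grip_force: 0.0
```

Call:
servo_tool(rows=[[[0,0,-0.1,0,0,0],[0,0,-0.2,0,0,0],[0,0,-0.3,0,0,0],[0,0,-0.5,0,0,0],[0,0,-0.6,0,0,0],[0,0,-0.6,0,0,0],[0,0,-0.6,0,0,0],[0,0,-0.6,0,0,0],[0,0,-0.5,0,0,0],[-0.5,0,0,0,0,0],[-0.7,0.2,0,0,0,0],[-0.7,0.2,0,0,0,0],[-0.7,0.2,0,0,0,0],[-0.7,0.2,0,0,0,0],[-0.7,0.2,0,0,0,0],[-0.7,0.2,0,0,0,0],[-0.5,0,0,0,0,0],[0,0,0,0,0,0],[0,0,0,0,0,0]]])

```text
t: 26.18
ee_pos: [0.3806, 0.491, 0.2091]
tcp_rot: [3.142, 0.0, -1.421]
wrist_force: [-0.0, -1.8, -0.2]
grip_width: 0.05
grip_force: 0.0
```

```bash
python3 - <<'E'
from cell import *
from h import *
c=camera("top");np.savez("top8.npz",**c);frame(c,(270,193,350,290))
P=cloud(c);ok=c["z_map"]>0
for n,b,h in(("vial",(450,220,480,248),.06),("beaker",(190,208,232,246),.075),("pot",(402,140,442,186),.088)):
    q=P[b[1]:b[3],b[0]:b[2]][ok[b[1]:b[3],b[0]:b[2]]];t=q[q[:,2]>h-.01];print(n,len(t),np.median(t,0).round(3) if len(t) else 0)
a=cv2.resize(c["color"][145:285,250:400,::-1],None,fx=4,fy=4,interpolation=2);cv2.imwrite("pics/m8.png",np.clip(a*1.4,0,255).astype(np.uint8))
E
```

```text
rect mm [528.3 246.7] [134.2  90. ] 8.3
rect mm [521.7 246.2] [62.5 35.9] 8.6
centre [528.3 246.7] win [521.7 246.2] C-w in frame 6.7 yaw deg 8.29
vial 115 [ 0.491 -0.056  0.059]
beaker 206 [0.525 0.488 0.074]
pot 537 [0.645 0.031 0.088]
```

View pics/m8.png

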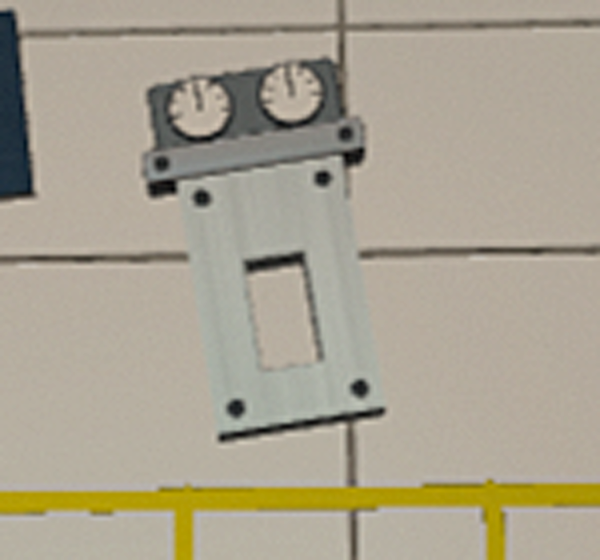

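The frame stands against the fence, with its far corners at (180,185) and (345,157) and no visible gap. The bystanders have not moved. I'll check the seating numerically from the near edge.

```bash
python3 - <<'E'
from h import *
c=dict(np.load("top8.npz"))
edge(c,(305,254.0),(346,247.0),.03,1)
edge(c,(287,190.8),(296,189.4),.034,1)
a=c["color"][175:200,285:345,::-1];cv2.imwrite("pics/m9.png",np.clip(cv2.resize(a,None,fx=12,fy=12,interpolation=2)*1.4,0,255).astype(np.uint8))
E
```

```text
normal yaw 8.13 offset from fence -140.0 resid 0.15 36
normal yaw 9.48 offset from fence -0.2 resid 0.09 4
```

View pics/m9.png

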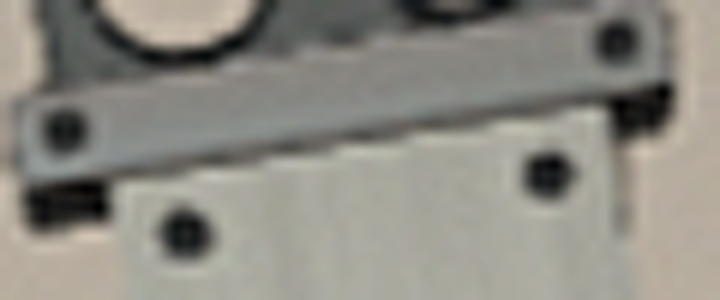

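The near edge is at −140.0 mm, and only a thin, even seam separates the frame from the fence. The frame is flush and has stayed put since release.

```bash
python3 -c "
from cell import *
print(sign_off())"
```

```text
the job is handed in; nothing more can be done
None
```

I pressed a long edge of the frame (17–19 N) and then its thick end (15–17 N) flush on the fence, left it seated there and handed the job in; early in the thick-end approach the gripper briefly carried the frame's weight and may have lifted it under 1 mm, and I judged flushness and pin travel from camera measurements and contact force, not from a pin reading.

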